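Push the toolbox lid up over its balance point

TASK

The grey toolbox's counterweighted lid is only resting half open on its prop posts. With the fingertips on its underside, gently push the lid up past its balance point so that it tips back and stays raised by itself; only push it, do not grip it or straddle its edge with the fingers. Leave the things standing around the toolbox where they are, and finish clear of everything.

Things in the scene. Friction and masses are not known exactly. Their poses are not given: they have to be found in the camera images.
- toolbox: Open grey sheet-metal toolbox fixed to the floor, 190 mm deep (its x), 150 mm wide (its y), 112 mm high. Origin at the centre of its underside; its own x points from its open front (towards the robot, up to about 25 degrees aside) to its hinge side, z up. Two thin upright steel prop posts (9 mm, top at 168 mm, at x = 21 mm, y = +-55 mm) carry the half-open lid.
- lid (a joint): Lid hinge angle (rad). 0 = lid resting on the prop posts, already 0.70 rad (40 degrees) above horizontal; it grows as the lid rises. Balance point at about 0.63 (lid 76 degrees above horizontal): below it the lid falls back on the posts, beyond it it tips back by itself to its end stop at 1.15 (lid 106 degrees above horizontal). The hinge is damped; the lid needs about 1 to 3 N at its free edge.
- lid_hinge (a point): Middle of the hinge axis: 97 mm along toolbox x and 115 mm above the floor. Axes as the toolbox's; the hinge axis runs along y.
- lid_edge (a point): Middle of the free edge (turned to the robot, orange band), half-way through the lid's thickness, 200 mm from the hinge axis, 244 mm above the floor at the start, 315 mm when upright. Lid: flat grey panel 200 long x 150 wide x 12 mm thick, steel counterweight bar behind the hinge. Axes fixed to the lid: x along it to the hinge, y along the edge, z out of its outer face.
- spray: Blue plastic spray bottle, 72 mm across, 222 mm tall, white head and red trigger. Loose bystander beside the toolbox, on its left or right. Origin at the centre of its underside.
- vase: Small green glass vase, 68 mm across, 125 mm tall. Loose bystander beside the toolbox, on the other side from the spray bottle. Origin at the centre of its underside.
- endcap: White PVC pipe end cap, 54 mm across, 38 mm tall. Loose bystander beside the toolbox's front corner, on its right (its -y side). Origin at the centre of its underside.
- brush: Wooden brush block, bristles down, 140 x 50 x 44 mm. Loose bystander farther out on the toolbox's left (+y) side. Origin at the centre of its underside.
- ladle: Stainless steel ladle lying flat, about 300 mm long, bowl 80 mm across and 32 mm high. Loose bystander to the right of the toolbox. Origin under about the middle of its length.
- tub: Jar with an orange lid, 70 mm across, 90 mm tall. Loose bystander beside the toolbox's front corner, on its left (+y). Origin at the centre of its underside.

How it is judged:
By the outcome, as a careful person would: the job done as asked, in the order asked, and still so for the second after the job is handed in, with the robot touching nothing.
It also fails if it takes over 32 s, if anything falls off the work surface, if the arm or the gripper's body presses on something with over 40 N, if the wrist force passes 120 N, or if a joint passes its speed limit or range.

ROBOT

A 6-joint arm with a two-finger parallel gripper is mounted at the origin on the work surface. World frame = base frame: x ahead of the robot, y to its left, z up, the work surface at z = 0. Lengths are in m, angles in rad, forces in N, time in s.
With the tool pointing down it reaches from about 0.275 to 0.725 m from the base axis. Payload 15.9 kg.
Tool frame: the origin (TCP) lies at the very end of the fingers, on their centre line; the grasp point (between the pads) lies manip.grip_point_offset behind it (manip.grip_point_offset is the distance from the TCP to the grasp point, in m); z points along the fingers, x is the direction in which the jaws open and shut, and the axes are right-handed (so a half turn about z gives the same grasp; the last joint's range is limited). The gripper opens to 85 mm and grips with 20 to 120 N. Pads are 22 mm wide; open, the fingers measure 114 mm over their backs; the gripper's body (76 mm by 85 mm) begins 54 mm behind the grasp point. The pads swing forward as they close: fully open they stand 13 mm farther back than shut.
Start: joints at [1.175, 0.213, -0.034, 1.323, 0, 1.571], TCP at [0.193, 0.461, 0.231] pointing down, gripper open.
Joint ranges: [-2.98, 2.98], [-0.74, 1.72], [-1.14, 1.35], [-2.1, 2.04], [-1.57, 1.44], [-3.14, 3.14]. Speed limits (rad/s): [1.89, 1.89, 2.39, 2.57, 3.14, 3.14].

INTERFACE

Orientations are given as a unit quaternion [x, y, z, w].
In Python, from station import sense, snapshot, job, manip gives the robot as it stands. The module is installed in compiled form; this text tells all that it offers.
- The arm moves only by the shell command python3 -m handwheel 'ROWS' [FORCE]. ROWS is JSON, a list of rows, each a list of 3 entries, a list of its own where there are three numbers: the shift along the world's x, y, z in cm, then the turn, a rotation vector about the world's x, y, z in degrees, then the closure in counts, from 0 (fully open) to 255 (shut). In form: [[[x, y, z], [ax, ay, az], grip], ...]. A call has 1 to 10 rows; each row is the pose to reach, as a shift and turn from the pose commanded when the call began; what a row does not reach only later rows make up. A row lasts 1/10 s, in which the tool goes at most 50 mm and 8.59 degrees, less where a joint would pass 70% of its speed; a pose out of reach is approached as far as the arm can. A call with a gripper value outside its range is refused whole. The fingers move at their own pace and stop on an object; FORCE is the grip in N (left out, the last holds). Time passes only in rows, so rows that repeat a pose let the fingers close. It gives the time, the measured TCP pose, the force and the opening at its end, in the units of the state.
- sense(): the state, without advancing time (a new reading comes with each control period).
- snapshot(name): name is "scene" or "top" or "wrist"; returns a dict with "frame" (420x560x3 uint8, red, green, blue), "vfov" (degrees; the focal length in pixels is half the picture's height over the tangent of half this angle, whatever the lens; pixels are square), "cx", "cy" (the principal point, pixels), "eye" and "rotation" of the camera in the world. Camera axes: x right, y up, looking along -z (the intrinsics and any distortion apply to the point x, -y, -z); pixel columns grow to the right and rows downward; lengths in m; the calibration is good to about 2 mm. A picture is of the moment at which its call begins. There is no depth.
- job.sign_off(): hands the job in, once; it reports no verdict.
The state is a dict: "clock": time; "q": joint angles; "joint_vel": joint speeds; "tau": joint torques, N m; "position": TCP position; "orientation": TCP orientation; "force": force on the tool from outside, world axes, zero at the start; "torque": the same for the moment, N m; "opening": finger opening in m.
Only numpy, scipy, OpenCV 4.12 (cv2) and the standard library are available. Lean on these libraries where they do the work, as an engineer would, in place of code of your own. Each camera call takes 0.05 s, during which the arm holds its last target.

## Working session

There is one attempt and no reset: what is moved stays moved. The work goes in short steps, Python scripts to look and compute and a shell command to move; the robot and the scene stay as the last step left them, time stands still between calls to the robot, and variables do not carry over. Pictures are saved under pics/ and viewed, and the job is handed in when it is done.

```bash
mkdir -p pics; cat > h.py <<'E'
import numpy as np, cv2
from station import sense, snapshot, job, manip
def save(n,f):
    s=snapshot(n); cv2.imwrite(f,s["frame"][:,:,::-1]); np.savez(f[:-4]+".npz",**{k:np.array(v) for k,v in s.items()}); return s
E
python3 - <<'E'
from h import *
for n in ["scene","top","wrist"]:
    s=save(n,f"pics/{n}0.png"); print(n,{k:np.round(v,4).tolist() if not isinstance(v,str) else v for k,v in s.items() if k!="frame"})
print(sense()); print([ (k,getattr(manip,k)) for k in dir(manip) if k[0]!='_'])
E
```

```text
scene {'vfov': 54.9382, 'cx': 275.2157, 'cy': 207.3062, 'eye': [1.1845, 0.2594, 1.126], 'rotation': [0.1531, 0.2359, 0.791, 0.5434]}
top {'vfov': 45.7183, 'cx': 285.2254, 'cy': 209.6192, 'eye': [0.4915, 0.0144, 1.45], 'rotation': [0.0345, -0.0256, -0.6968, 0.716]}
wrist {'vfov': 64.8201, 'cx': 282.9784, 'cy': 209.2917, 'eye': [0.1204, 0.4898, 0.3743], 'rotation': [-0.1294, -0.0858, 0.5477, 0.8222]}
{'clock': 0.15, 'q': array([ 1.17500860e+00,  2.13256042e-01, -3.49091759e-02,  1.32349170e+00,
       -1.68906615e-05,  1.57080604e+00]), 'joint_vel': array([ 0.00162886, -0.00035972,  0.00232116,  0.00116287,  0.00103201,
        0.00114489]), 'tau': array([ 4.64990924e-03, -6.86406040e+01,  4.87245512e+01,  1.32034969e-02,
        2.57048632e-04,  2.96335065e-05]), 'position': array([0.19267095, 0.4611015 , 0.23092568]), 'orientation': array([ 8.32329214e-01,  5.54281422e-01, -3.53463636e-04,  2.45537259e-04]), 'force': array([1.38240944, 0.21775585, 0.33379873]), 'torque': array([-4.38175479e-03,  4.60525031e-03,  5.30898779e-05]), 'opening': 0.08529260882409304}
[('MotionError', <class 'station.MotionError'>), ('grip_point_offset', 0.0187)]
```

View pics/scene0.png

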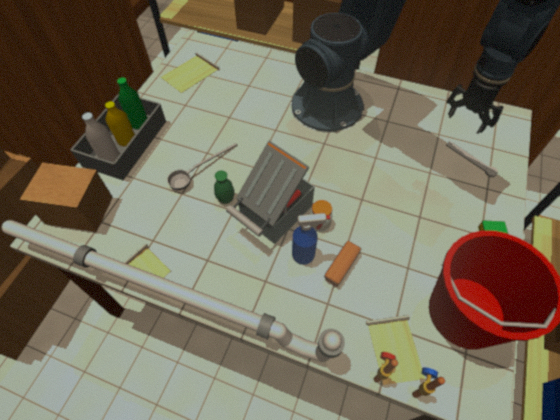

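View pics/top0.png

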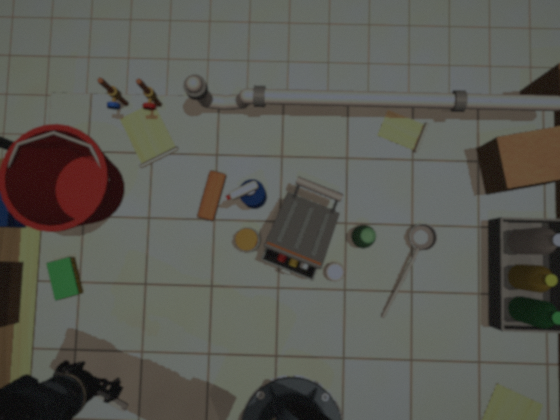

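View pics/wrist0.png

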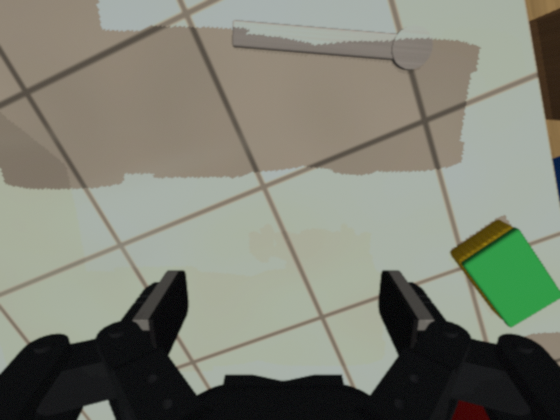

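```bash
cat >> h.py <<'E'
from scipy.spatial.transform import Rotation as R
def load(f): return dict(np.load(f,allow_pickle=True))
def foc(s): return s["frame"].shape[0]/2/np.tan(np.radians(float(s["vfov"]))/2)
def rot(s):
    return R.from_quat(s["rotation"]).as_matrix() if np.size(s["rotation"])==4 else np.array(s["rotation"])
def ray(s,u,v):
    f=foc(s); d=rot(s)@np.array([(u-s["cx"])/f,-(v-s["cy"])/f,-1.]); return np.array(s["eye"]),d/np.linalg.norm(d)
def onz(s,u,v,z):
    e,d=ray(s,u,v); return e+d*(z-e[2])/d[2]
def proj(s,p):
    c=rot(s).T@(np.array(p)-s["eye"]); f=foc(s); return np.array([s["cx"]+f*c[0]/-c[2], s["cy"]-f*c[1]/-c[2]])
E
python3 - <<'E'
from h import *
t=load("pics/top0.npz"); s=load("pics/scene0.npz")
for n,i in (("top",t),("scene",s)):
    print(n,proj(i,[0,0,0]),proj(i,sense()["position"]))
c=t["frame"][160:300,190:390,::-1]; cv2.imwrite("pics/topc.png",cv2.resize(c,None,fx=4,fy=4,interpolation=cv2.INTER_CUBIC))
c=s["frame"][130:290,150:370,::-1]; cv2.imwrite("pics/scenec.png",cv2.resize(c,None,fx=3.6,fy=3.6,interpolation=cv2.INTER_CUBIC))
E
```

```text
top [291.38631193 427.34815763] [101.53145616 371.85840666]
scene [326.89773852 105.18344603] [462.82027649 127.65095897]
```

View pics/topc.png

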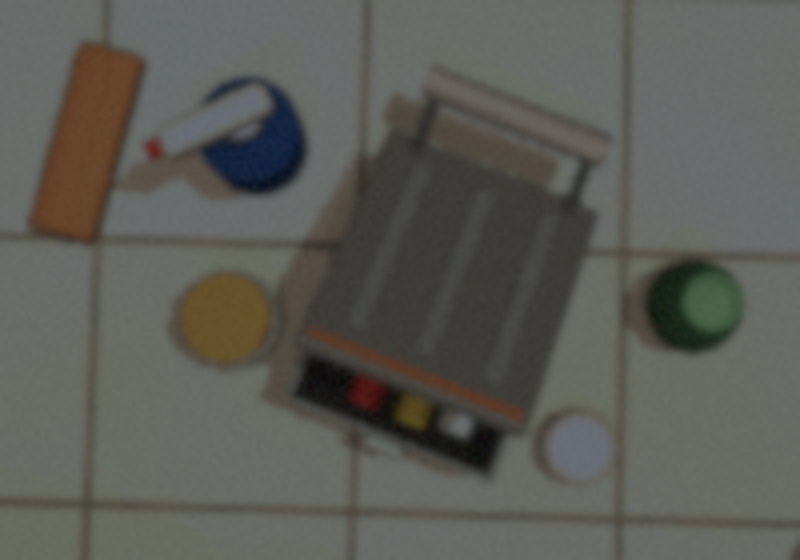

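View pics/scenec.png

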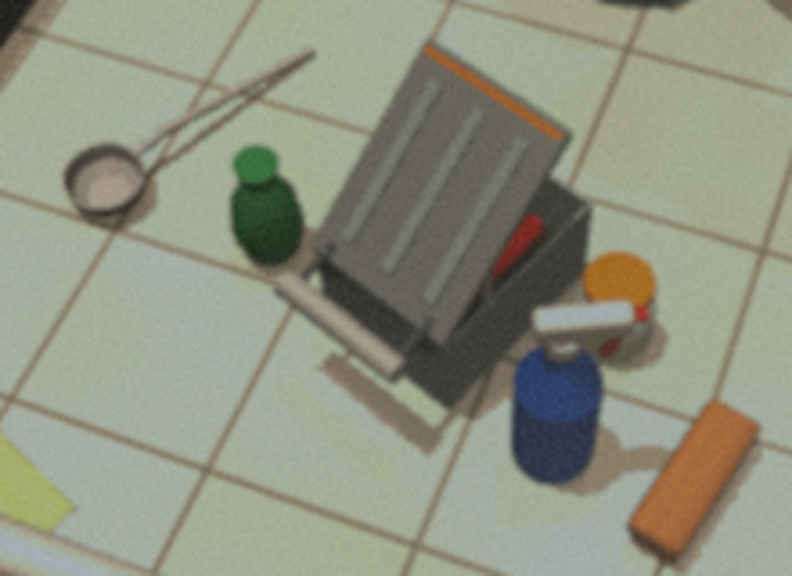

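```bash
python3 - <<'E'
from h import *
from scipy.optimize import least_squares
t=load("pics/top0.npz"); s=load("pics/scene0.npz")
def mask(im,roi):
    h=cv2.cvtColor(im,cv2.COLOR_RGB2HSV); m=((h[...,0]>5)&(h[...,0]<20)&(h[...,1]>120)&(h[...,2]>70)).astype(np.uint8)*255
    o=np.zeros_like(m); y0,y1,x0,x1=roi; o[y0:y1,x0:x1]=m[y0:y1,x0:x1]; return o
def band(i,roi):
    m=mask(i["frame"],roi); n,l,st,c=cv2.connectedComponentsWithStats(m)
    k=1+np.argmax(st[1:,4]); 
    p=cv2.findNonZero((l==k).astype(np.uint8)); r=cv2.minAreaRect(p); print(st[k],r); return cv2.boxPoints(r)
bt=band(t,(230,275,255,335)); bs=band(s,(135,175,262,315)); print(bt,bs)
# crop-read corners, outer top face
T=lambda x,y:(190+x/4,160+y/4); S=lambda x,y:(150+x/3.6,130+y/3.6)
cr={"L":(T(312,326),S(568,134)),"R":(T(525,418),S(428,44))}
for k,(a,b) in cr.items():
    e1,d1=ray(t,*a);e2,d2=ray(s,*b); A=np.stack([d1,-d2],1); x=np.linalg.lstsq(A,e2-e1,rcond=None)[0]
    p,q=e1+d1*x[0],e2+d2*x[1]; print(k,p,q,np.linalg.norm(p-q), "onz",onz(t,*a,.2486),onz(s,*b,.2486))
E
```

```text
[268 242  52  22  97] ((293.39654541015625, 252.75863647460938), (55.15150833129883, 1.8569531440734863), 21.801410675048828)
[268 143  38  26 109] ((286.3461608886719, 155.23074340820312), (44.09866714477539, 2.218799591064453), 33.690067291259766)
[[267.44827 243.37933]
 [268.1379  241.65518]
 [319.34482 262.13794]
 [318.65518 263.8621 ]] [[267.3846  143.92305]
 [268.6154  142.07689]
 [305.3077  166.53844]
 [304.07693 168.3846 ]]
L [0.5154168  0.07027586 0.24957237] [0.51216532 0.08048572 0.2499828 ] 0.01072295547723675 onz [0.51543618 0.07032113 0.2486    ] [0.51110398 0.08020331 0.2486    ]
R [ 0.46391261 -0.05909731  0.2466554 ] [ 0.4622387  -0.05458138  0.24641794] 0.00482202779914702 onz [ 0.46395716 -0.05897854  0.2486    ] [ 0.46403057 -0.05380246  0.2486    ]
```

```bash
python3 - <<'E'
from h import *
t=load("pics/top0.npz"); s=load("pics/scene0.npz")
def crop(i,y0,y1,x0,x1,k,f):
    c=i["frame"][y0:y1,x0:x1,::-1].astype(float)*(1.8 if i is t else 1.2); c=np.clip(c,0,255).astype(np.uint8)
    cv2.imwrite(f,cv2.resize(c,None,fx=k,fy=k,interpolation=cv2.INTER_NEAREST))
crop(t,175,285,255,350,7,"pics/tc2.png"); crop(s,135,255,200,345,5,"pics/sc2.png")
E
```

```text
(no output)
```

View pics/tc2.png

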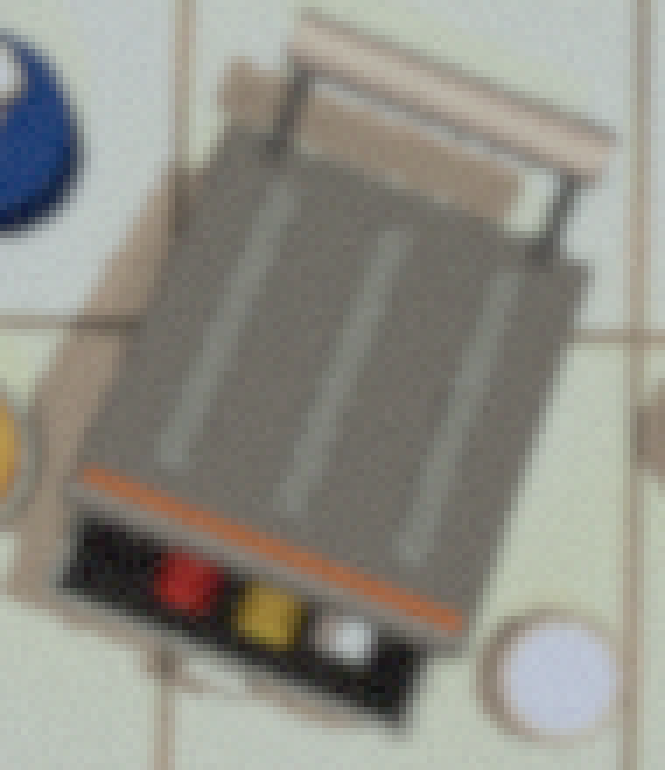

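View pics/sc2.png

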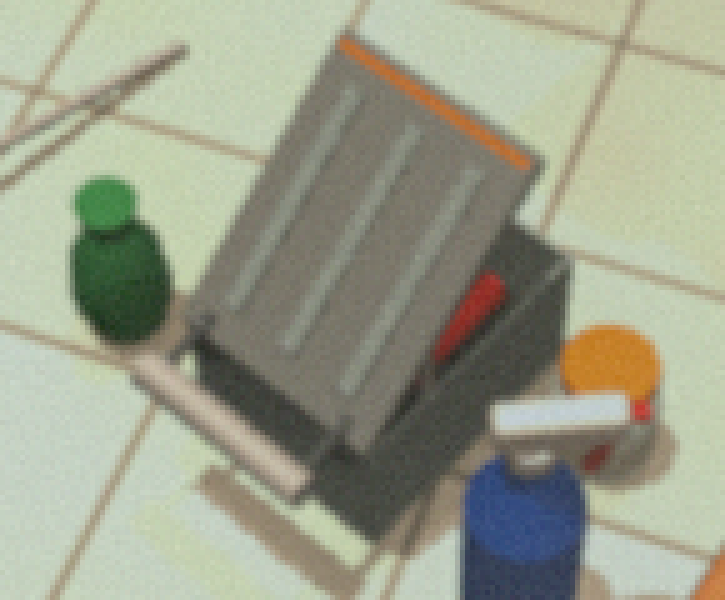

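```bash
python3 - <<'E'
from h import *
t=load("pics/top0.npz"); s=load("pics/scene0.npz")
T=lambda x,y:(255+x/7-.5,175+y/7-.5); S=lambda x,y:(200+x/5-.5,135+y/5-.5)
def tri(a,b):
    e1,d1=ray(t,*a);e2,d2=ray(s,*b); x=np.linalg.lstsq(np.stack([d1,-d2],1),e2-e1,rcond=None)[0]
    p,q=e1+d1*x[0],e2+d2*x[1]; return (p+q)/2,np.linalg.norm(p-q)
L=tri(T(77,478),S(543,160));Rr=tri(T(472,642),S(342,34)); print(L,Rr,np.linalg.norm(L[0]-Rr[0]))
d=L[0]-Rr[0]; yaw=np.degrees(np.arctan2(-d[0],d[1])); print("yaw",yaw,"mid",(L[0]+Rr[0])/2)
bl=onz(t,*T(60,587),.112); br=onz(t,*T(407,724),.112); print("box front",bl,br,np.linalg.norm(bl-br)); d=bl-br; print(np.degrees(np.arctan2(-d[0],d[1])))
# rear box bottom corner in scene ; box left front top corner
print("rear-left floor",onz(s,*S(376,540),0),"frontleft top",onz(s,*S(572,262),.112))
y=np.radians(yaw); ux=np.array([np.cos(y),np.sin(y)]); uy=np.array([-ux[1],ux[0]])
fm=((bl+br)/2)[:2]; print("origin from box front",fm+.095*ux)
em=((L[0]+Rr[0])/2)[:2]
print("origin from edge", em+ux*(.2*np.cos(.7016)+.006*np.sin(.70)-.097))
for n,a,z in (("tubtop",(247,239.5),.09),("cap",T(560,678),.038)): print(n,onz(t,*a,z))
print("spray top",onz(t,252,194,.15),"vase",onz(t,364,236,.11))
# tile intersections consistency
print(onz(t,*T(178,322),0))
E
```

```text
(array([0.51137374, 0.07845846, 0.25136072]), np.float64(0.004941218747111854)) (array([ 0.45947416, -0.05991321,  0.24543396]), np.float64(0.0020783362490544464)) 0.14790339657077636
yaw -20.559750040539804 mid [0.48542395 0.00927263 0.24839734]
box front [0.47280593 0.0884843  0.112     ] [ 0.4246349  -0.04519287  0.112     ] 0.14209163387027662
-19.81680316635454
rear-left floor [0.64043842 0.0288918  0.        ] frontleft top [0.4723693  0.09463668 0.112     ]
origin from box front [ 0.53766953 -0.01171676]
origin from edge [ 0.54125347 -0.01166756]
tubtop [0.52246726 0.13518031 0.09      ]
cap [ 0.44100576 -0.10947347  0.038     ]
spray top [0.64081462 0.12079326 0.15      ] vase [ 0.54000693 -0.18037089  0.11      ]
[0.5824588  0.04897439 0.        ]
```

```bash
python3 -m handwheel '[[[5,-8,6],[0,0,-8],255],[[10,-16,9],[0,0,-16],255],[[15,-24,12],[0,0,-24],255],[[20,-32,13],[0,0,-32],255],[[20,-32,13],[0,0,-47],255],[[20,-32,13],[0,0,-47],255],[[20,-32,13],[0,0,-47],255],[[20,-32,13],[0,0,-47],255]]'; python3 -c "
from h import *
print(sense())"
```

```text
clock: 0.95
position: [0.3926, 0.1404, 0.3616]
orientation: [0.984, 0.176, 0.0, -0.0]
force: [0.8, 1.4, -0.7]
opening: 0.0
{'clock': 0.95, 'q': array([3.43372326e-01, 5.80236621e-02, 1.14044268e-01, 1.62650319e+00,
       7.23802970e-05, 1.55969263e+00]), 'joint_vel': array([-1.15131677,  0.22813767,  0.57096281,  0.34305849, -0.00220118,
       -1.15284778]), 'tau': array([ 13.92105192, -60.8215785 ,  42.77377725,  -0.70320664,
        -0.11701838,   3.27655904]), 'position': array([0.39264248, 0.14040797, 0.36158255]), 'orientation': array([ 9.84334403e-01,  1.76311533e-01,  1.48728591e-04, -6.16341797e-05]), 'force': array([ 0.80179175,  1.36114903, -0.69532363]), 'torque': array([ 0.05667055, -0.01444827,  0.10412881]), 'opening': 3.271039033513525e-05}
```

```bash
python3 -m handwheel '[[[2,0,2],[3,-8,0],255],[[2,0,3],[6,-15,0],255],[[2,0,4],[8,-23,0],255],[[2,0,4],[11,-30,0],255],[[2,0,4],[13,-38,0],255],[[2,0,4],[13,-38,0],255],[[2,0,4],[13,-38,0],255]]'; python3 -c "
from h import *
s=sense();print(s['q'],s['position'],s['orientation'],s['joint_vel'])"
python3 -m handwheel '[[[0,0,0],[0,0,-7],255],[[0,0,0],[0,0,-14],255],[[0,0,0],[0,0,-14],255]]'; python3 -c "
from h import *
s=sense();print(s['q'],s['position'],s['orientation'],s['joint_vel'])"
```

```text
clock: 1.65
position: [0.4114, 0.1422, 0.4016]
orientation: [0.925, 0.166, 0.339, -0.052]
force: [1.3, -0.1, 1.0]
opening: -0.0001
[ 0.33511139 -0.53258214 -0.47788389  0.92580202 -0.00318281  1.5497233 ] [0.41139691 0.14220367 0.40157674] [ 0.9246624   0.16588431  0.33877013 -0.0521213 ] [-1.19766607e-03  7.70259415e-02  1.01026843e-01  1.68686796e-02
  8.79668180e-04 -5.69085065e-06]
clock: 1.95
position: [0.4135, 0.1449, 0.4023]
orientation: [0.938, 0.052, 0.342, -0.01]
force: [-0.3, 0.3, -0.1]
opening: 0.0
[ 0.54361809 -0.48631493 -0.44508768  0.96684635 -0.28874667  1.90607774] [0.41345135 0.14486825 0.40227265] [ 0.93820594  0.05222702  0.34196819 -0.00998513] [-0.07886763 -0.03397306 -0.03675468 -0.04248869  0.15772779 -0.24024332]
```

```bash
cat > kin.py <<'E'
import numpy as np
from scipy.spatial.transform import Rotation as R
from scipy.optimize import least_squares
D=[([1.17500860e+00,2.13256042e-01,-3.49091759e-02,1.32349170e+00,0,1.57080604e+00],[0.19267095,0.4611015,0.23092568],[8.32329214e-01,5.54281422e-01,-3.53463636e-04,2.45537259e-04]),
([3.43372326e-01,5.80236621e-02,1.14044268e-01,1.62650319e+00,7.2e-05,1.55969263e+00],[0.39264248,0.14040797,0.36158255],[9.84334403e-01,1.76311533e-01,1.48728591e-04,-6.16341797e-05]),
([0.33511139,-0.53258214,-0.47788389,0.92580202,-0.00318281,1.5497233],[0.41139691,0.14220367,0.40157674],[0.9246624,0.16588431,0.33877013,-0.0521213]),
([0.54361809,-0.48631493,-0.44508768,0.96684635,-0.28874667,1.90607774],[0.41345135,0.14486825,0.40227265],[0.93820594,0.05222702,0.34196819,-0.00998513])]
LIM=np.array([[-2.98,2.98],[-0.74,1.72],[-1.14,1.35],[-2.1,2.04],[-1.57,1.44],[-3.14,3.14]])
P0=np.array([.18,.615,.39,0.,.1,.3,0.,0.,0.])  # h,a2,a3x,a3z,d4,dt
S5,S6=1,1
def fk(q,P=P0):
    h,a2,a3,a3z,d4,dt=P[:6]
    A=R.from_euler('z',q[0]); 
    p=np.array([0,0,h])+A.apply(R.from_euler('y',q[1]).apply([0,0,a2]))
    p=p+A.apply(R.from_euler('y',q[1]-q[2]).apply([a3,0,a3z]))
    B=A*R.from_euler('y',q[1]-q[2]+q[3]); p=p+B.apply([d4,0,0])
    C=B*R.from_euler('z',S5*q[4]); p=p+C.apply([dt,0,0])
    T=C*R.from_euler('y',np.pi/2)*R.from_euler('z',S6*q[5])   # tool z = x_C
    return p,T
E
python3 - <<'E'
import kin; from kin import *
for s5 in(1,-1):
  for s6 in (1,-1):
    kin.S5,kin.S6=s5,s6
    def f(P): return np.concatenate([fk(q,P)[0]-p for q,p,o in D]+[1e-3*(P-P0)])
    r=least_squares(f,P0)
    off=[ (fk(q,r.x)[1].inv()*R.from_quat(o)).as_rotvec(degrees=True).round(1) for q,p,o in D]
    print(s5,s6,r.x.round(4),(r.fun[:12]*1000).round(1),off)
E
```

```text
1 1 [0.2435 0.486  0.393  0.0664 0.1398 0.3156 0.     0.     0.    ] [-0.  0. -0.  0.  0. -0. -0. -0.  0. -0. -0.  0.] [array([-0., -0., 90.]), array([ 0.,  0., 90.]), array([ 0.,  0., 90.]), array([ 0., -0., 90.])]
1 -1 [0.2435 0.486  0.393  0.0664 0.1398 0.3156 0.     0.     0.    ] [-0.  0. -0.  0.  0. -0. -0. -0.  0. -0. -0.  0.] [array([ -0.,   0., -90.]), array([  0. ,  -0. , -91.3]), array([  0. ,  -0. , -92.4]), array([ -0. ,  -0. , -51.6])]
-1 1 [ 0.3118  0.6883  0.3755 -0.0381  0.9302 -0.3085  0.      0.      0.    ] [  0.    0.1   2.7   0.2   0.1  -1.3  -7.   -2.4  10.1   5.6   5.8 -11.5] [array([-0., -0., 90.]), array([ 0.,  0., 90.]), array([-0.3, -0.3, 90. ]), array([-33. , -15.9,  87.3])]
-1 -1 [ 0.3118  0.6883  0.3755 -0.0381  0.9302 -0.3085  0.      0.      0.    ] [  0.    0.1   2.7   0.2   0.1  -1.3  -7.   -2.4  10.1   5.6   5.8 -11.5] [array([ -0.,   0., -90.]), array([  0. ,  -0. , -91.3]), array([ -0.3,   0.3, -92.4]), array([-24.2,  24.2, -50.1])]
```

```bash
sed -i "s/^P0=.*/P0=np.array([.2435,.486,.393,.0664,.1398,.3156])/; s/R.from_euler('z',S6\*q\[5\])/R.from_euler('z',np.pi\/2+S6*q[5])/" kin.py; cat >> kin.py <<'E'
YAW=np.radians(-20.3); O=np.array([.540,-.0115,0]); Rb=R.from_euler('z',YAW)
def W(x,y,z): return O+Rb.apply(np.array([x,y,z])/1000)
def toolR(psi,al,roll=0):
    z=np.array([np.cos(psi)*np.cos(al),np.sin(psi)*np.cos(al),-np.sin(al)]); x=np.array([-np.sin(psi),np.cos(psi),0])
    return R.from_matrix(np.stack([x,np.cross(z,x),z],1))*R.from_euler('z',roll)
def ik(p,T,q0=None):
    best=None
    for s in ([q0] if q0 is not None else [])+[[.3,0,-.5,.5,-.3,1.5],[-.5,0,-.5,.5,.5,0],[.8,.2,-.8,.3,-1,1.5],[-.8,.3,-.5,.5,1,1]]:
        s=np.clip(s,LIM[:,0]+.01,LIM[:,1]-.01)
        def f(q):
            a,b=fk(q); return np.r_[(a-p)*10,(T.inv()*b).as_rotvec()]
        r=least_squares(f,s,bounds=(LIM[:,0],LIM[:,1]))
        if best is None or r.cost<best.cost: best=r
        if best.cost<1e-8: break
    return best.x,best.cost
E
python3 - <<'E'
from kin import *
for al in (0,10,20,30,40):
  row=[]
  for psi in range(-80,61,10):
    ok=''
    for w in ((-110,0,200),(-45,0,195),(60,0,265)):
      c=min((ik(W(*w),toolR(np.radians(psi),np.radians(al),ro))[1] for ro in (0,np.pi)))
      ok+='Y' if c<1e-6 else '.'
    row.append(ok)
  print(al,row)
E
```

```text
0 ['...', 'YY.', 'YYY', 'Y.Y', '...', '...', '...', '...', '...', '...', '...', '...', '..Y', '...', 'YY.']
10 ['YYY', 'YYY', 'YYY', 'YYY', 'Y.Y', '...', '...', '...', '...', '...', '...', '..Y', '..Y', 'YYY', 'YYY']
20 ['YYY', 'YYY', 'YYY', 'YYY', 'YYY', '..Y', '...', '...', '...', '...', '..Y', '..Y', '.YY', 'YYY', 'YYY']
30 ['YYY', 'YYY', 'YYY', 'YYY', 'YYY', 'YYY', '..Y', '..Y', '..Y', '..Y', '..Y', '.YY', 'YYY', 'YYY', 'YYY']
40 ['YYY', 'YYY', 'YYY', 'YYY', 'YYY', 'YYY', 'YYY', 'YYY', '.YY', '.YY', 'YYY', 'YYY', 'YYY', 'YYY', 'YYY']
```

```bash
cat > plan.py <<'E'
from kin import *
def tip(th,s=175,al=20):
    th=np.radians(th); e=np.array([-np.cos(th),np.sin(th)]); n=np.array([-np.sin(th),-np.cos(th)])
    c=np.array([97,115])+s*e+6*n; return (c[0]-4,0,c[1]-10)
qc=np.array(D[3][0])
for psi,al in ((-40,20),(-45,22),(-50,20),(-50,25)):
  for ro in (0,np.pi,np.pi/2,-np.pi/2):
    T=toolR(np.radians(psi),np.radians(al),ro); d=T.apply([0,0,1])
    st=W(-45,0,200); pts=[st-.09*d,st-.045*d,st]+[W(*tip(t)) for t in (40,50,60,70,80,86)]
    q=qc; out=[];m=9;cs=0
    for p in pts:
        q,c=ik(p,T,q); cs=max(cs,c); m=min(m,np.min(np.r_[q-LIM[:,0],LIM[:,1]-q])); out.append(q)
    rv=(T*R.from_quat(D[3][2]).inv()).as_rotvec(degrees=True)
    print(psi,al,round(ro,2),'cost %.1e'%cs,'margin',round(m,2),'rv',rv.round(0),np.linalg.norm(rv).round(),out[0].round(2),out[2].round(2),out[-1].round(2))
print([np.round(tip(t),0).tolist() for t in (40,50,60,70,80,86)], Rb.inv().apply(np.array(D[3][1])-O))
E
python3 plan.py
```

```text
-40 20 0 cost 2.7e-18 margin 0.1 rv [-74.  -1.  13.] 75.0 [ 0.88  0.03 -0.81  0.74 -1.22  1.59] [ 0.62 -0.   -1.04 -0.07 -1.15  0.93] [ 0.38 -0.01 -0.87 -0.21 -0.98  0.57]
-40 20 3.14 cost 3.4e-01 margin 0.0 rv [ 71. -49. -90.] 124.0 [ 0.4  -0.63 -1.14  0.15 -0.43  3.14] [ 0.32 -0.33 -1.14 -0.13 -0.55  3.14] [ 0.41  0.29 -1.14 -1.26 -1.07  3.14]
-40 20 1.57 cost 2.7e-05 margin 0.0 rv [ -8. -30. -45.] 54.0 [ 0.88  0.02 -0.82  0.72 -1.22  3.14] [ 0.62 -0.   -1.04 -0.07 -1.15  2.5 ] [ 0.38 -0.01 -0.87 -0.21 -0.98  2.14]
-40 20 -1.57 cost 2.6e-18 margin 0.1 rv [-123.   38.   83.] 153.0 [ 0.88  0.03 -0.81  0.74 -1.22  0.02] [ 0.62 -0.   -1.04 -0.07 -1.15 -0.64] [ 0.38 -0.01 -0.87 -0.21 -0.98 -1.  ]
-45 22 0 cost 1.8e-19 margin 0.24 rv [-72.   4.  10.] 73.0 [ 0.86  0.13 -0.68  0.95 -1.18  1.77] [ 0.63  0.05 -0.9   0.25 -1.16  1.17] [ 0.4   0.03 -0.75  0.04 -1.03  0.74]
-45 22 3.14 cost 1.7e-19 margin 0.24 rv [ 69. -51. -95.] 128.0 [ 0.86  0.13 -0.68  0.95 -1.18 -1.37] [ 0.63  0.05 -0.9   0.25 -1.16 -1.97] [ 0.4   0.03 -0.75  0.04 -1.03 -2.4 ]
-45 22 1.57 cost 2.6e-03 margin 0.0 rv [ -9. -2
[... 1183 characters left out ...]
.95]
-50 25 3.14 cost 7.2e-19 margin 0.39 rv [  68.  -52. -101.] 132.0 [ 0.83  0.19 -0.55  1.11 -1.12 -1.27] [ 0.62  0.11 -0.75  0.54 -1.13 -1.76] [ 0.4   0.09 -0.6   0.33 -1.05 -2.19]
-50 25 1.57 cost 7.8e-03 margin 0.0 rv [ -9. -24. -55.] 61.0 [ 0.81  0.03 -0.68  0.86 -1.09  3.14] [ 0.62  0.11 -0.75  0.54 -1.13  2.95] [ 0.4   0.09 -0.6   0.33 -1.05  2.52]
-50 25 -1.57 cost 1.1e-20 margin 0.39 rv [-112.   46.   82.] 146.0 [ 0.83  0.19 -0.55  1.11 -1.12  0.3 ] [ 0.62  0.11 -0.75  0.54 -1.13 -0.19] [ 0.4   0.09 -0.6   0.33 -1.05 -0.62]
[[-45.0, 0.0, 213.0], [-24.0, 0.0, 235.0], [0.0, 0.0, 254.0], [28.0, 0.0, 267.0], [57.0, 0.0, 276.0], [75.0, 0.0, 279.0]] [-0.1729383   0.10275181  0.40227265]
```

```bash
cat > plan2.py <<'E'
from plan import tip
from kin import *
from station import sense
s=sense(); q=s['q']; p0=s['position']; T0=R.from_quat(s['orientation'])
T=toolR(np.radians(-48),np.radians(22)); d=T.apply([0,0,1])
rv=(T*T0.inv()).as_rotvec(degrees=True); print('rv',rv.round(1), 'p0',p0)
st=W(-45,0,200); pre=st-.09*d
print('pre shift cm',((pre-p0)*100).round(1),'st-pre',((st-pre)*100).round(1),'d',d)
prev=st
for t in (40,50,60,70,80,86): print(t,'shift from st cm',((W(*tip(t))-st)*100).round(2))
for k in np.linspace(0,1,10):
    p=p0+k*(pre-p0)*min(1,1); TT=R.from_rotvec(rv*k,degrees=True)*T0
    q2,c=ik(p,TT,q); print(round(k,2),'%.0e'%c,q2.round(2),(q2-q).round(2), 'tb',(Rb.inv().apply(p-O)*1000).round(0)); q=q2
E
python3 plan2.py | tail -20
```

```text
-50 25 -1.57 cost 1.1e-20 margin 0.39 rv [-112.   46.   82.] 146.0 [ 0.83  0.19 -0.55  1.11 -1.12  0.3 ] [ 0.62  0.11 -0.75  0.54 -1.13 -0.19] [ 0.4   0.09 -0.6   0.33 -1.05 -0.62]
[[-45.0, 0.0, 213.0], [-24.0, 0.0, 235.0], [0.0, 0.0, 254.0], [28.0, 0.0, 267.0], [57.0, 0.0, 276.0], [75.0, 0.0, 279.0]] [-0.1729383   0.10275181  0.40227265]
rv [-72.2   5.7   7.1] p0 [0.41345135 0.14486825 0.40227265]
pre shift cm [  2.9  -7.9 -16.9] st-pre [ 5.6 -6.2 -3.4] d [ 0.62040709 -0.68903188 -0.37460659]
40 shift from st cm [ 0.01 -0.    1.29]
50 shift from st cm [ 1.96 -0.73  3.52]
60 shift from st cm [ 4.25 -1.57  5.36]
70 shift from st cm [ 6.8  -2.52  6.74]
80 shift from st cm [ 9.54 -3.53  7.63]
86 shift from st cm [11.24 -4.16  7.92]
0.0 7e-31 [ 0.54 -0.49 -0.45  0.97 -0.29  1.91] [0. 0. 0. 0. 0. 0.] tb [-173.  103.  402.]
0.11 3e-30 [ 0.61 -0.44 -0.45  0.99 -0.41  1.88] [ 0.06  0.05 -0.    0.02 -0.12 -0.03] tb [-167.   96.  384.]
0.22 7e-19 [ 0.66 -0.38 -0.46  1.01 -0.52  1.86] [ 0.06  0.06 -0.01  0.02 -0.11 -0.02] tb [-161.   89.  365.]
0.33 2e-21 [ 0.71 -0.32 -0.47  1.02 -0.63  1.85] [ 0.05  0.06 -0.01  0.01 -0.11 -0.01] tb [-155.   81.  346.]
0.44 3e-21 [ 0.75 -0.25 -0.49  1.03 -0.73  1.84] [ 0.04  0.07 -0.02  0.01 -0.1  -0.01] tb [-149.   74.  327.]
0.56 3e-20 [ 0.78 -0.18 -0.51  1.04 -0.82  1.83] [ 0.03  0.07 -0.02  0.01 -0.1  -0.  ] tb [-143.   67.  309.]
0.67 4e-20 [ 0.81 -0.1  -0.54  1.04 -0.91  1.83] [ 0.03  0.08 -0.02  0.   -0.09  0.  ] tb [-137.   60.  290.]
0.78 9e-21 [ 0.83 -0.01 -0.56  1.05 -1.    1.84] [ 0.02  0.09 -0.02  0.   -0.09  0.01] tb [-131.   53.  271.]
0.89 7e-31 [ 0.85  0.08 -0.58  1.05 -1.09  1.86] [ 0.02  0.1  -0.02  0.01 -0.08  0.02] tb [-125.   46.  252.]
1.0 1e-26 [ 0.86  0.19 -0.6   1.07 -1.17  1.89] [ 0.01  0.11 -0.02  0.01 -0.08  0.03] tb [-119.   39.  234.]
```

```bash
python3 -m handwheel '[[[0.3,-0.9,-1.9],[-8,0.6,0.8],255],[[0.6,-1.8,-3.8],[-16,1.3,1.6],255],[[1,-2.6,-5.6],[-24,1.9,2.4],255],[[1.3,-3.5,-7.5],[-32,2.5,3.2],255],[[1.6,-4.4,-9.4],[-40,3.2,3.9],255],[[1.9,-5.3,-11.3],[-48,3.8,4.7],255],[[2.3,-6.1,-13.1],[-56,4.4,5.5],255],[[2.6,-7,-15],[-64,5.1,6.3],255],[[2.9,-7.9,-16.9],[-72.2,5.7,7.1],255],[[2.9,-7.9,-16.9],[-72.2,5.7,7.1],255]]'
python3 - <<'E'
from h import *
for n in ["scene","top","wrist"]: save(n,f"pics/{n}1.png")
t=load("pics/top1.npz"); s=load("pics/scene1.npz")
c=cv2.resize(s["frame"][100:280,180:400,::-1],None,fx=3.2,fy=3.2,interpolation=cv2.INTER_CUBIC); cv2.imwrite("pics/s1c.png",c)
c=cv2.resize(t["frame"][160:330,180:380,::-1],None,fx=3.4,fy=3.4,interpolation=cv2.INTER_CUBIC); cv2.imwrite("pics/t1c.png",np.clip(c*1.7,0,255).astype(np.uint8))
st=sense(); print(st["position"],st["orientation"],st["q"],st["force"],st["torque"])
print(proj(t,st["position"]),proj(s,st["position"]))
E
python3 plan2.py | sed -n '18,21p'
```

```text
clock: 2.95
position: [0.4411, 0.0627, 0.2265]
orientation: [0.772, 0.302, 0.194, 0.524]
force: [-0.6, -0.8, 0.4]
opening: 0.0001
[0.44192143 0.06398708 0.23252541] [0.77543296 0.29688638 0.20115815 0.51970914] [ 0.85097479  0.18440898 -0.61241038  1.04955273 -1.16610872  1.8728799 ] [ 0.14622405 -0.13549869  0.17251416] [ 0.57483185  0.57916664 -0.01470124]
[269.98180075 272.03313524] [309.88351707 151.40288583]
rv [-0.3 -0.  -0. ] p0 [0.44192143 0.06398708 0.23252541]
pre shift cm [0.  0.2 0.1] st-pre [ 5.6 -6.2 -3.4] d [ 0.62040709 -0.68903188 -0.37460659]
40 shift from st cm [ 0.01 -0.    1.29]
50 shift from st cm [ 1.96 -0.73  3.52]
```

View pics/s1c.png

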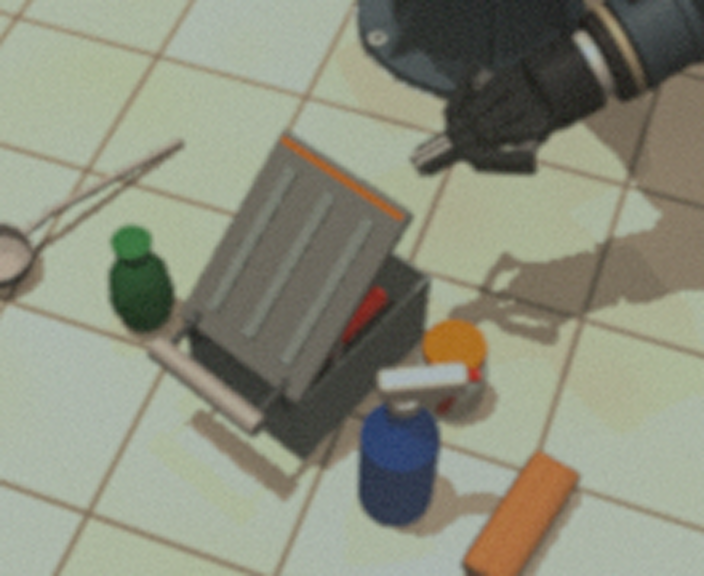

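View pics/t1c.png

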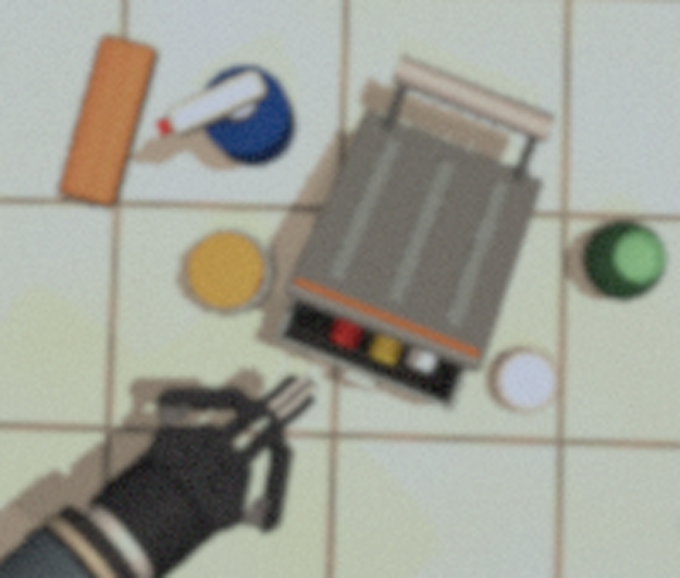

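View pics/wrist1.png

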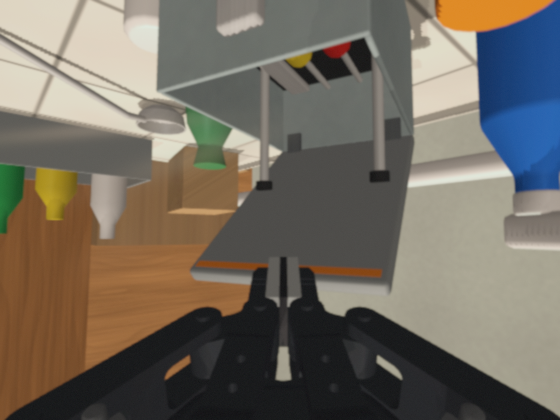

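```bash
python3 -m handwheel '[[[0.8,-0.8,-0.4],[0,0,0],255],[[1.6,-1.7,-0.9],[0,0,0],255],[[2.4,-2.6,-1.4],[0,0,0],255],[[3.2,-3.4,-1.8],[0,0,0],255],[[4,-4.3,-2.3],[0,0,0],255],[[4.8,-5.2,-2.8],[0,0,0],255],[[5.6,-6,-3.2],[0,0,0],255],[[5.6,-6,-3.2],[0,0,0],255],[[5.6,-6,-3.2],[0,0,0],255]]'
python3 - <<'E'
from h import *
for n in ["scene","wrist"]: save(n,f"pics/{n}2.png")
s=load("pics/scene2.npz"); 
c=cv2.resize(s["frame"][100:260,180:380,::-1],None,fx=3,fy=3,interpolation=cv2.INTER_CUBIC); w=load("pics/wrist2.npz")["frame"][:,:,::-1]
cv2.imwrite("pics/s2c.png",c)
st=sense(); print(st["position"],st["q"],st["force"],st["torque"]); from kin import *
print(Rb.inv().apply(st["position"]-O)*1000)
E
```

```text
clock: 4.0
position: [0.4976, 0.0036, 0.202]
orientation: [0.775, 0.296, 0.203, 0.52]
force: [-0.1, 0.3, 0.5]
opening: -0.0001
[0.49747437 0.00395948 0.20123909] [ 0.63247821  0.09639143 -0.82246005  0.39915701 -1.17242072  1.30251944] [-0.11256037  0.38291064 -0.33530213] [0.61532014 0.54378411 0.03371803]
[-45.24776829  -0.25437953 201.23909423]
```

View pics/s2c.png

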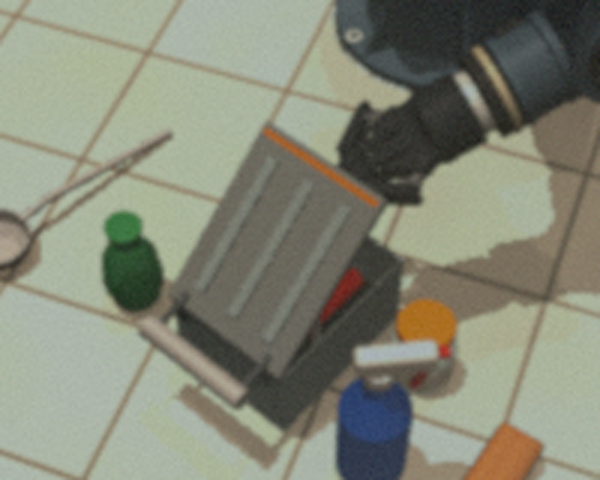

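View pics/wrist2.png

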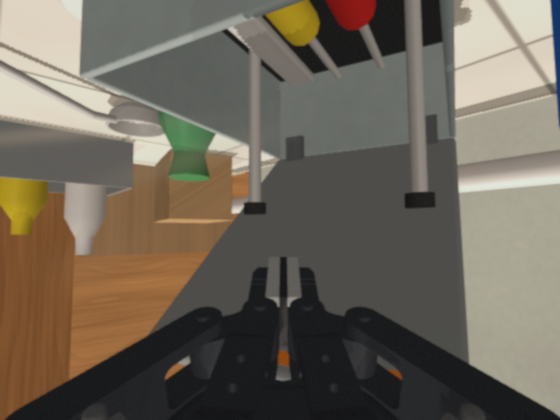

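```bash
python3 -m handwheel '[[[0,0,0.4],[0,0,0],255],[[0,0,0.8],[0,0,0],255],[[0,0,1.1],[0,0,0],255],[[0.3,-0.1,1.6],[0,0,0],255],[[0.6,-0.2,2],[0,0,0],255],[[0.9,-0.3,2.4],[0,0,0],255],[[1.3,-0.5,2.8],[0,0,0],255],[[1.6,-0.6,3.2],[0,0,0],255],[[2,-0.7,3.5],[0,0,0],255],[[2,-0.7,3.5],[0,0,0],255]]'
python3 - <<'E'
from h import *
for n in ["scene","wrist"]: save(n,f"pics/{n}3.png")
s=load("pics/scene3.npz"); 
c=cv2.resize(s["frame"][100:260,180:380,::-1],None,fx=3,fy=3,interpolation=cv2.INTER_CUBIC)
cv2.imwrite("pics/s3c.png",c)
st=sense(); print(st["position"],st["q"],st["force"],st["torque"])
E
```

```text
clock: 5.1
position: [0.5176, -0.0039, 0.2356]
orientation: [0.774, 0.297, 0.202, 0.521]
force: [-0.8, 0.4, -0.0]
opening: -0.0002
[ 0.51711593 -0.00380753  0.23502315] [ 0.58638491  0.04534255 -0.78223263  0.39080207 -1.15981202  1.19137214] [-0.6974016   1.1319943   0.03457441] [ 0.6702943   0.71430791 -0.08076125]
```

View pics/s3c.png

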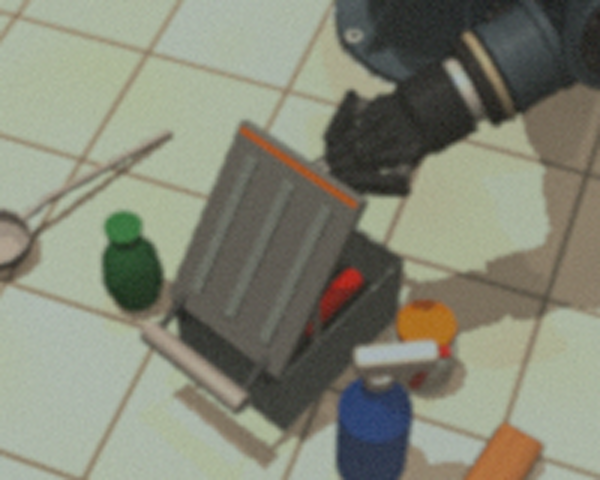

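View pics/wrist3.png

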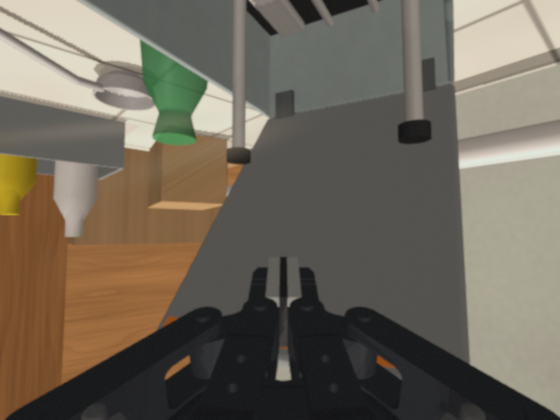

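```bash
python3 -m handwheel '[[[0.5,-0.2,0.4],[0,0,0],255],[[0.9,-0.3,0.8],[0,0,0],255],[[1.4,-0.5,1.2],[0,0,0],255],[[1.8,-0.7,1.5],[0,0,0],255],[[2.3,-0.8,1.9],[0,0,0],255],[[2.8,-1,2.2],[0,0,0],255],[[3.3,-1.2,2.5],[0,0,0],255],[[3.8,-1.4,2.8],[0,0,0],255],[[4.3,-1.6,3],[0,0,0],255],[[4.8,-1.8,3.2],[0,0,0],255]]'
python3 - <<'E'
from h import *
save("scene","pics/scene4.png")
s=load("pics/scene4.npz"); 
c=cv2.resize(s["frame"][100:260,180:380,::-1],None,fx=3,fy=3,interpolation=cv2.INTER_CUBIC)
cv2.imwrite("pics/s4c.png",c)
st=sense(); print(st["position"],st["q"],st["force"],st["torque"])
E
```

```text
clock: 6.2
position: [0.5656, -0.0219, 0.2673]
orientation: [0.774, 0.297, 0.202, 0.521]
force: [-0.1, -0.2, 0.1]
opening: -0.0001
[ 0.56616099 -0.0219171   0.26767148] [ 0.48523464  0.03139545 -0.73348655  0.25503571 -1.11552552  0.97395234] [0.43715166 0.10032649 0.91530548] [0.61798878 0.5114083  0.0194191 ]
```

View pics/s4c.png

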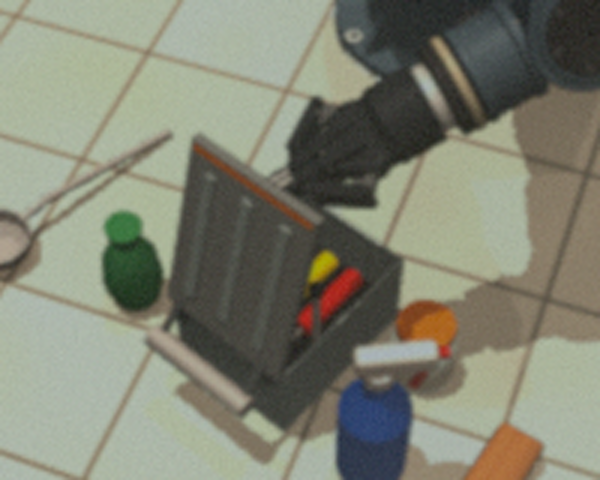

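```bash
python3 -m handwheel '[[[0.4,-0.1,0.2],[0,0,0],255],[[0.8,-0.3,0.3],[0,0,0],255],[[1.2,-0.4,0.4],[0,0,0],255],[[1.6,-0.6,0.6],[0,0,0],255],[[2,-0.7,0.7],[0,0,0],255],[[2.4,-0.9,0.8],[0,0,0],255],[[2.8,-1,0.9],[0,0,0],255],[[3.2,-1.2,1],[0,0,0],255],[[3.6,-1.3,1.1],[0,0,0],255],[[3.6,-1.3,1.1],[0,0,0],255]]'
python3 - <<'E'
from h import *
save("scene","pics/scene5.png")
s=load("pics/scene5.npz"); 
c=cv2.resize(s["frame"][100:260,180:380,::-1],None,fx=3,fy=3,interpolation=cv2.INTER_CUBIC)
cv2.imwrite("pics/s5c.png",c)
st=sense(); print(st["position"],st["q"],st["force"],st["torque"])
E
```

```text
clock: 7.25
position: [0.6015, -0.0348, 0.2782]
orientation: [0.774, 0.297, 0.202, 0.521]
force: [-0.4, -0.4, -0.3]
opening: -0.0001
[ 0.60125996 -0.03478134  0.27797819] [ 0.42263819  0.05703143 -0.69843747  0.16471452 -1.07995024  0.86086602] [-0.5773539  -0.51561651  0.16724087] [ 0.57368195  0.58452792 -0.0042926 ]
```

View pics/s5c.png

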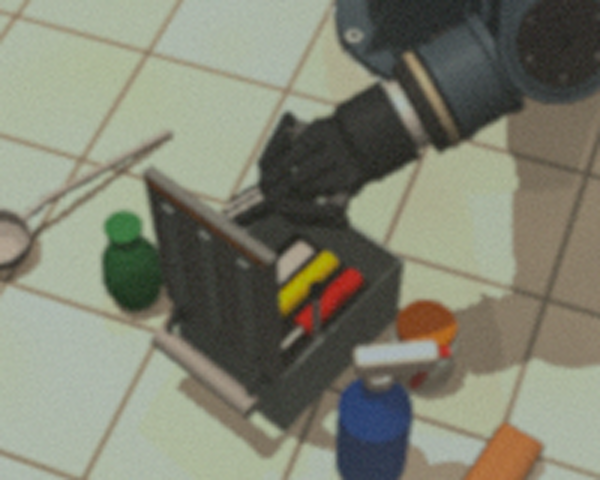

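```bash
python3 -m handwheel '[[[0.2,-0.1,0],[0,0,0],255],[[0.4,-0.2,0],[0,0,0],255],[[0.4,-0.2,0],[0,0,0],255],[[0.4,-0.2,0],[0,0,0],255],[[0.4,-0.2,0],[0,0,0],255],[[0.4,-0.2,0],[0,0,0],255],[[0.4,-0.2,0],[0,0,0],255],[[0.4,-0.2,0],[0,0,0],255]]'
python3 - <<'E'
from h import *
for n in ["scene","wrist"]: save(n,f"pics/{n}6.png")
s=load("pics/scene6.npz"); 
c=cv2.resize(s["frame"][100:260,180:380,::-1],None,fx=3,fy=3,interpolation=cv2.INTER_CUBIC)
cv2.imwrite("pics/s6c.png",c)
E
```

```text
clock: 8.1
position: [0.6051, -0.0366, 0.278]
orientation: [0.774, 0.298, 0.202, 0.521]
force: [0.3, -0.2, 0.3]
opening: -0.0001
```

View pics/s6c.png

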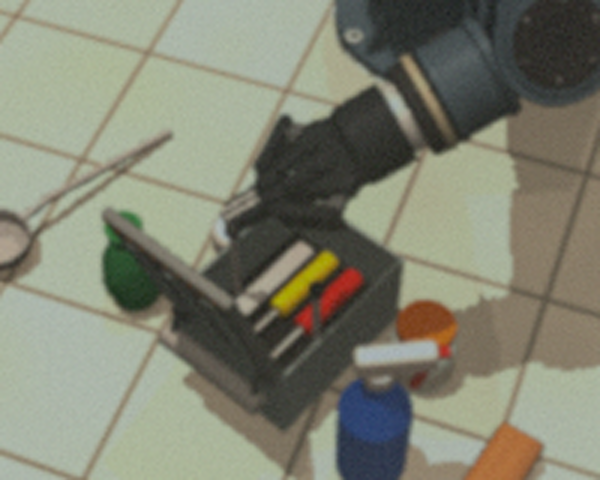

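View pics/wrist6.png

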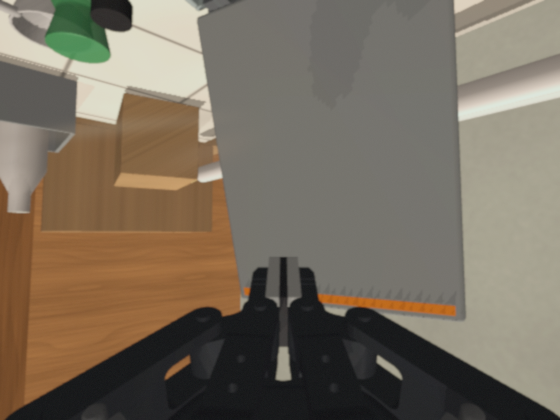

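```bash
python3 - <<'E'
from kin import *
from station import sense
s=sense(); T=R.from_quat(s['orientation']); q=s['q']
for k in (.25,.5,.75,1):
    q,c=ik(s['position']+k*np.array([-.11,.124,.067]),T,q); print('%.0e'%c,q.round(2))
E
python3 -m handwheel '[[[-1.1,1.2,0.7],[0,0,0],255],[[-2.2,2.5,1.3],[0,0,0],255],[[-3.3,3.7,2],[0,0,0],255],[[-4.4,5,2.7],[0,0,0],255],[[-5.5,6.2,3.4],[0,0,0],255],[[-6.6,7.4,4],[0,0,0],255],[[-7.7,8.7,4.7],[0,0,0],255],[[-8.8,9.9,5.4],[0,0,0],255],[[-11,12.4,6.7],[0,0,0],255],[[-11,12.4,6.7],[0,0,0],255]]'
python3 -m handwheel '[[[0,0,0],[0,0,0],255],[[0,0,0],[0,0,0],255],[[0,0,0],[0,0,0],255],[[0,0,0],[0,0,0],255],[[0,0,0],[0,0,0],255]]'
python3 - <<'E'
from h import *
for n in ["scene","top"]: save(n,f"pics/{n}7.png")
s=load("pics/scene7.npz"); t=load("pics/top7.npz"); t0=load("pics/top0.npz")
cv2.imwrite("pics/s7c.png",cv2.resize(s["frame"][90:290,150:380,::-1],None,fx=2.9,fy=2.9,interpolation=cv2.INTER_CUBIC))
cv2.imwrite("pics/t7c.png",np.clip(1.7*np.hstack([cv2.resize(i["frame"][150:330,190:440,::-1],None,fx=1.6,fy=1.6,interpolation=cv2.INTER_CUBIC) for i in (t0,t)]),0,255).astype(np.uint8))
st=sense(); print(st["clock"],st["position"],st["force"],np.abs(st["joint_vel"]).max())
# centroid compare by colour
def cen(i,lo,hi,roi):
    h=cv2.cvtColor(i["frame"],cv2.COLOR_RGB2HSV); m=cv2.inRange(h,lo,hi); y0,y1,x0,x1=roi; M=cv2.moments(m[y0:y1,x0:x1],True)
    return np.round([M["m10"]/max(M["m00"],1)+x0,M["m01"]/max(M["m00"],1)+y0,M["m00"]],1)
for n,lo,hi,r in (("spray",(100,120,30),(130,255,255),(170,215,230,275)),("vase",(45,80,20),(85,255,255),(215,260,340,390)),("tub",(12,110,80),(28,255,255),(222,258,228,262)),("brush",(5,110,60),(20,255,255),(165,225,190,230))):
    print(n,cen(t0,lo,hi,r),cen(t,lo,hi,r))
E
```

```text
7e-31 [ 0.51  0.04 -0.64  0.38 -1.13  1.01]
2e-26 [ 0.6   0.05 -0.55  0.65 -1.16  1.22]
3e-22 [ 0.7   0.08 -0.45  0.94 -1.18  1.47]
4e-21 [ 0.79  0.14 -0.34  1.23 -1.18  1.73]
clock: 9.2
position: [0.4946, 0.0888, 0.3458]
orientation: [0.774, 0.298, 0.202, 0.521]
force: [1.1, 0.5, -0.8]
opening: 0.0007
clock: 9.7
position: [0.4952, 0.0868, 0.3449]
orientation: [0.774, 0.297, 0.201, 0.521]
force: [0.9, -0.2, 0.1]
opening: -0.0003
9.8 [0.49515434 0.08700833 0.34499761] [-0.23531486  0.4928508   0.11545742] 0.00412249133585712
spray [255.1 197.7 275. ] [255.1 197.8 279. ]
vase [359.4 236.9 123. ] [359.3 236.9 116. ]
tub [246. 239. 364.] [245.7 239.  370. ]
brush [211.2 195.4 745. ] [211.2 195.4 745. ]
```

View pics/s7c.png

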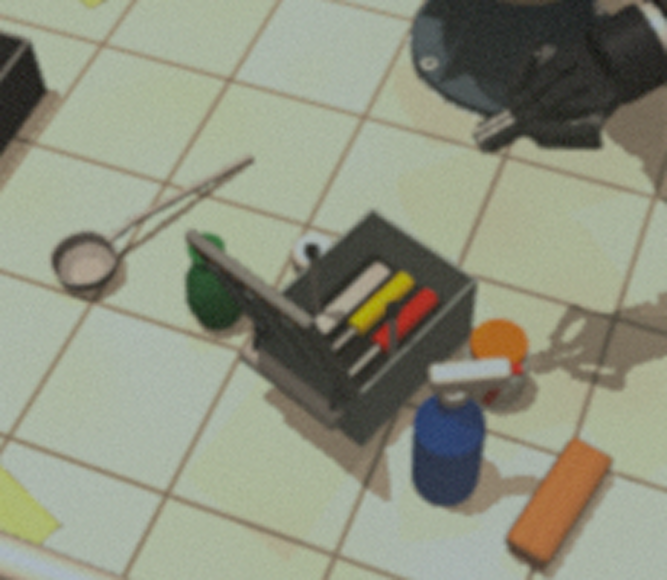

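View pics/t7c.png

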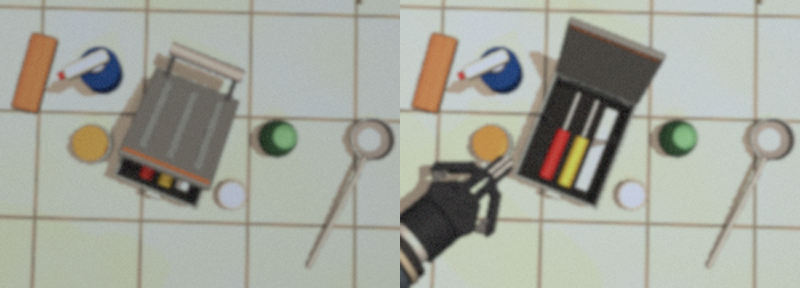

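```bash
python3 -c "
from station import job; print(job.sign_off())"
```

```text
the job is handed in; nothing more can be done
None
```

I pushed the lid up past its balance point with the closed fingertips on its underside. It tipped back by itself and stayed raised. I then backed the gripper out and handed the job in at about 9.8 s.

- **Lid:** The last scene and top pictures show it leaning back past upright with nothing touching it. I judged this by eye and did not measure the angle.
- **Bystanders:** In the before and after top views, the spray bottle, vase, tub and brush shifted by at most 0.3 pixel (under 1 mm). The end cap and ladle look unmoved, but I checked those two only by eye.
- **Forces:** The wrist force read about 1 N or less each time I checked while pushing. At the end it was at noise level, with the arm still and the gripper's tip at 0.345 m, well above everything near it.
- **Measurements:** The first corner readings of the lid from the two cameras disagreed by up to 10 mm, because the orange band stops short of the lid's corners. Re-reading the true corners brought that down to 2–5 mm and gave a lid width of 148 mm against the stated 150 mm. The front wall read 142 mm against 150 mm, but its position agreed with the lid's to about 4 mm.

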